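Re-hang two glass plates in the finished stand

TASK

On the longer stand draw the sliding follower right back, then carry both framed glass plates over from the shorter stand, lifting them over the rail end stops, and hang them squarely on the longer stand's rails in front of the follower's pad. Then slide the follower up until the nearer plate presses its sprung pad in lightly, not to the end of its travel, and let go. The old glass cracks easily: pinch the plates' tabs with 15 N at most, set the plates down without dropping or pressing them, and leave the grey divider and the other things where they are.

Things in the scene. Friction and masses are not known exactly. Their poses are not given: they have to be found in the camera images.
- plate_a: First framed glass plate, 0.13-0.25 kg, hanging in any of the waiting stand's 3 places, 70 mm apart. Cross bar 151 (x) x 12 (y) x 14 high; end lips reach 11 down outside the rails (4.5 play each way); upright aluminium tab 30 (x) x 12 (y) on its middle, z 14 to 54; glass in a frame 90 x 8 hangs 70 down. Origin: middle of the bar's underside, which rests on the rails; y along the rails, z up.
- plate_b: Second framed glass plate, 0.13-0.25 kg, hanging in any of the waiting stand's 3 places, 70 mm apart. Cross bar 151 (x) x 12 (y) x 14 high; end lips reach 11 down outside the rails (4.5 play each way); upright aluminium tab 30 (x) x 12 (y) on its middle, z 14 to 54; glass in a frame 90 x 8 hangs 70 down. Origin: middle of the bar's underside, which rests on the rails; y along the rails, z up.
- plate_a_tab (a point): Centre of plate_a's tab, 34 above its origin.
- plate_b_tab (a point): Centre of plate_b's tab, 34 above its origin.
- divider: Grey divider board on the same kind of cross bar as the plates, but with a low round button (20 across, 16 high) instead of a tab and solid grey board instead of glass; hangs with the plates on the waiting stand and stays there. Origin and axes as the plates'.
- waiting_stand: Waiting stand, shorter, no follower: two steel bar rails along its y, 8 wide, centred at x = -60 and 60, tops 110 over the table, each with a stop 14 high at both ends. Fixed; its place, side (left/right) and yaw vary. Origin on the table, z up. 210 between the stops.
- waiting_rails (a point): Centre of the waiting stand at rail-top height, axes as the stand's.
- finished_stand: Finished stand, longer, with the follower at its -y end: two steel bar rails along its y, 8 wide, centred at x = -60 and 60, tops 110 over the table, each with a stop 14 high at both ends. Fixed; its place, side (left/right) and yaw vary. Origin on the table, z up. 260 between the stops (y -130 to 130). With the follower back, plates hang from y = -50 to 120; 95 and 25 leave finger room.
- finished_rails (a point): Centre of the finished stand at rail-top height, axes as the stand's.
- follower (a joint): Follower's slide along the finished stand's +y: 0 = right back (at the stand's y = -115), 0.17 m the most; starts at 0.11 to 0.16. It carries a black tab 30 (x) x 14 (y), 14 to 54 above the rail tops, to hold it by; stays where left (6 N friction).
- follower_tab (a point): Centre of the follower's black tab, 34 above the rail tops; axes as the finished stand's.
- pad (a joint): How far the follower's grey felt pad is pressed in: 0 to 0.018 m, spring 100 N/m (1 N at 10 mm). A plate pushed with more than 0.6 to 1.8 N slides along the rails, which does no harm.
- pad_face (a point): Middle of the pad's front face, at rail-top height, 55 mm to the stand's +y of the follower's tab when not pressed. The pad (88 wide, 18 below to 12 above the rail tops) meets the side of a plate's cross bar, 6 mm from the plate's origin.
- bone_folder: White bone folder, flat, 139 x 18 x 6. Bystander: leave alone. Origin under its middle.
- brush: Brush, 160 long. Bystander: leave alone. Origin under its middle.
- brass_weight: Small brass weight, 36 across, 30 high. Bystander: leave alone. Origin under its middle.
- steel_rule: Steel rule, 260 x 30 x 4. Bystander: leave alone. Origin under its middle.
- paste_jar: Jar, 60 across, 70 high. Bystander: leave alone. Origin under its middle.
- loupe: Black loupe, 42 across, 35 high. Bystander: leave alone. Origin under its middle.
- box_of_clips: Cardboard box, 60 x 90 x 30. Bystander: leave alone. Origin under its middle.
Mind the look-alikes: they are no part of the job. What is shaped like the plate_b but yellow is not meant.

How it is judged:
By the outcome, as a careful person would: the job done as asked, in the order asked, and still so for the second after the job is handed in, with the robot touching nothing.
It also fails if it takes over 70 s, if anything falls off the work surface, if the arm or the gripper's body presses on something with over 40 N, if the wrist force passes 120 N, or if a joint passes its speed limit or range.

ROBOT

A 6-joint arm with a two-finger parallel gripper is mounted at the origin on the work surface. World frame = base frame: x ahead of the robot, y to its left, z up, the work surface at z = 0. Lengths are in m, angles in rad, forces in N, time in s.
With the tool pointing down it reaches from about 0.3 to 0.825 m from the base axis. Payload 5.4 kg.
Tool frame: the origin (TCP) lies at the very end of the fingers, on their centre line; the grasp point (between the pads) lies 19 mm behind it; z points along the fingers, x is the direction in which the jaws open and shut, and the axes are right-handed (so a half turn about z gives the same grasp; the last joint's range is limited). The gripper opens to 92 mm and grips with 3 to 60 N. Pads are 20 mm wide; open, the fingers measure 128 mm over their backs; the gripper's body (75 mm by 189 mm) begins 69 mm behind the grasp point.
Start: joints at [-1.378, 0.158, 1.597, -0, 1.386, -0.21], TCP at [0.225, -0.529, 0.215] pointing down, gripper open.
Joint ranges: [-2.91, 2.91], [-0.94, 2.29], [0.18, 2.7], [-1.29, 4.43], [0.17, 2.64], [-3, 3]. Speed limits (rad/s): [2.57, 2.57, 3.14, 3.14, 3.14, 3.14].

INTERFACE

Orientations are given as a rotation vector (axis times angle).
In Python, from workcell import bot gives the robot as it stands. Calls block until the motion is done:
- bot.goto(position, orientation): joint-space move of the TCP to a pose.
- bot.line_to(position, rot=None, max_speed=0.15): straight line of the TCP; rot=None keeps the orientation; max_speed is the mean speed in m/s.
- bot.set_joints(angles): joint-space move.
- bot.set_gripper(opening, newtons=None): opening from 0.0 (shut) to 1.0 (fully open); newtons is the grip in N (None keeps the last); returns when the fingers have stopped.
- bot.hold(seconds).
- bot.inverse_kinematics(position, orientation): joint angles nearest the present ones, or None.
- bot.read_camera(name): name is "scene" or "top" or "wrist"; returns a dict with "pixels" (420x560x3 uint8, blue, green, red), "fx", "fy", "cx", "cy" (pixels), "k1" (the pictures are not rectified: a ray, as slopes to the right and down, at radius r is drawn at 1 + k1 r^2 times it, then the intrinsics apply), "R" (3x3) and "t" (3): a world point X has camera coordinates R X + t. Camera axes: x right, y down, z forward; pixel columns grow to the right and rows downward; lengths in m; the calibration is good to about 2 mm. A picture is of the moment at which its call begins. There is no depth.
A pose or a line that the arm cannot do raises bot.MotionError and nothing moves.
- bot.job_done(): hands the job in, once; it reports no verdict.
Readings, each from a call of its own:
- bot.current_clock(): time.
- bot.current_joints(): joint angles.
- bot.current_joint_vel(): joint speeds.
- bot.current_effort(): joint torques, N m.
- bot.current_ee_pos(): TCP position.
- bot.current_tool_rot(): TCP orientation.
- bot.current_contact_force(): force on the tool from outside, world axes, zero at the start.
- bot.current_ft_torque(): the same for the moment, N m.
- bot.current_opening(): opening from 0.0 (shut) to 1.0 (fully open).
Only numpy, scipy, OpenCV 4.12 (cv2) and the standard library are available. Lean on these libraries where they do the work, as an engineer would, in place of code of your own. Each camera call takes 0.05 s, during which the arm holds its last target. There are 200 camera calls.

## Working session

There is one attempt and no reset: what is moved stays moved. The work goes in short steps, each a Python script; the robot and the scene stay as the last script left them, time stands still between calls to the robot, and variables do not carry over. Pictures are saved under pics/ and viewed, about 8 in all and at most 12, crops included, and the job is handed in when it is done.

```bash
mkdir -p pics; ls; python3 - <<'E'
from workcell import bot
import cv2,numpy as np
for n in("scene","top"):
    c=bot.read_camera(n); cv2.imwrite(f"pics/{n}0.png",c["pixels"]); np.savez(f"{n}0.npz",**c)
    print(n,c["fx"],c["cx"],c["cy"],c["k1"],np.round(-c["R"].T@c["t"],3),np.round(c["R"][2],2))
print(bot.current_clock(),bot.current_tool_rot())
E
```

```text
pics
scene 467.17239427500033 287.4788003109441 213.14891659277288 -0.04588896400725706 [ 1.005 -0.633  1.114] [-0.36  0.53 -0.77]
top 499.02038144070366 279.7298415069564 208.9022463563267 -0.16527901802790906 [0.256 0.098 1.509] [ 0.19  0.   -0.98]
0.1 [-2.61994628e+00  1.73151618e+00  1.83684784e-03]
```

View pics/top0.png

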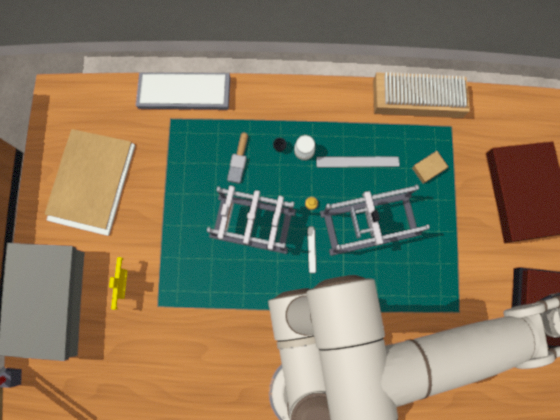

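View pics/scene0.png

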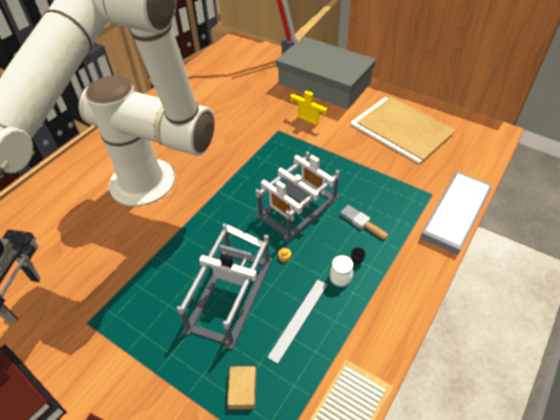

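The top view shows the waiting stand at about (251,220), with bars at (226,210), (251,218) and (277,222). The finished stand is at about (377,219), with the follower near (372,213). Could be taken for a plate: the white tabbed bars at the two ends of the waiting stand, the divider in the middle, the yellow look-alike at (118,283), and the follower's own bar. I'll take a close crop to check.

```bash
cat > h.py <<'E'
import numpy as np,cv2
from scipy.spatial.transform import Rotation as Ro
def K(c): return np.array([[c["fx"],0,c["cx"]],[0,c["fy"],c["cy"]],[0,0,1.]])
def D(c): return np.array([float(c["k1"]),0,0,0,0])
def cast(c,uv,z):
    uv=np.array(uv,float).reshape(-1,1,2); n=cv2.undistortPoints(uv,K(c),D(c)).reshape(-1,2)
    R=c["R"];o=-R.T@c["t"]; d=np.c_[n,np.ones(len(n))]@R
    return o+d*((z-o[2])/d[:,2])[:,None]
def proj(c,X):
    return cv2.projectPoints(np.array(X,float).reshape(-1,1,3),cv2.Rodrigues(c["R"])[0],np.array(c["t"],float),K(c),D(c))[0].reshape(-1,2)
E
python3 - <<'E'
import cv2,numpy as np
t=cv2.imread("pics/top0.png"); s=cv2.imread("pics/scene0.png")
a=cv2.resize(t[175:265,200:440],None,fx=3.3,fy=3.3,interpolation=cv2.INTER_CUBIC)
b=cv2.resize(s[145:350,165:350],None,fx=3.,fy=3.,interpolation=cv2.INTER_CUBIC)
cv2.imwrite("pics/c1.png",a);cv2.imwrite("pics/c2.png",b[:600]);print(a.shape)
E
```

```text
(297, 792, 3)
```

View pics/c1.png

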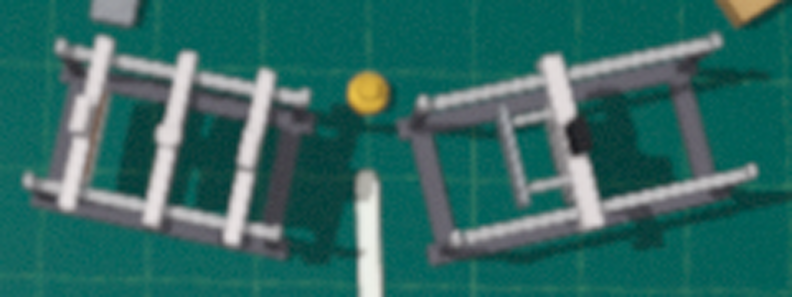

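View pics/c2.png

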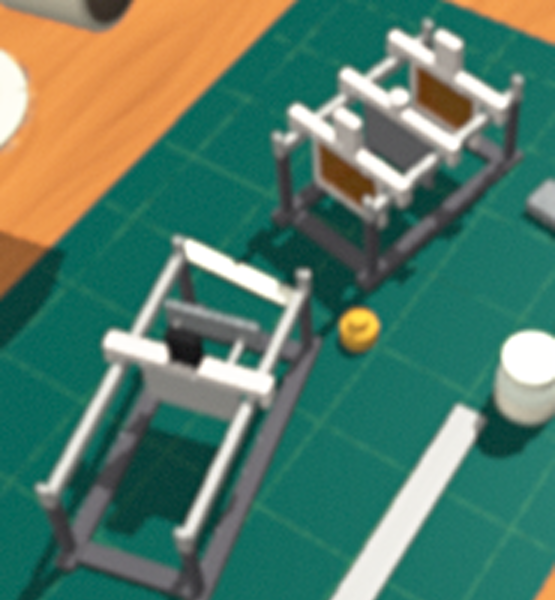

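Both end bars on the waiting stand carry flat tabs and brown glass, so they are the plates. The middle one has a round button, so it is the divider and stays. The follower's pad points left in the picture. Next I'll measure the rail stops.

```bash
python3 - <<'E'
from h import *
c=dict(np.load("top0.npz")); s=dict(np.load("scene0.npz"))
f=lambda P:(np.array(P,float)+.5)/3.3-.5+[200,175]
g=lambda P:(np.array(P,float)+.5)/3-.5+[165,145]
W=cast(c,f([(63,47),(303,96),(28,180),(272,232)]),.122)
F=cast(c,f([(422,102),(715,40),(456,238),(752,172)]),.122)
for n,S in(("W",W),("F",F)):
    y=(S[0]+S[2]-S[1]-S[3])[:2]/2; x=(S[2:]-S[:2]).mean(0)[:2]
    print(n,np.round(S.mean(0),4),"len",np.linalg.norm(y),"wid",np.linalg.norm(x),"yaw from y",np.degrees(np.arctan2(y[1],y[0]))-90,"from x",np.degrees(np.arctan2(x[1],x[0])))
    print(np.round(S,3).tolist())
B=cast(c,f([(103,42),(68,203),(187,57),(153,220),(265,73),(233,238),(552,60),(594,222)]),.124)
for i in range(0,8,2): print("bar",np.round((B[i]+B[i+1])/2,4),np.linalg.norm(B[i]-B[i+1]))
T=cast(c,f([(81,115),(167,133),(248,150),(578,135)]),.164);print("tabs",np.round(T,4).tolist())
T=cast(s,g([(449,38),(347,116),(185,332)]),.164);print("scene tabs A(left),B,fol",np.round(T,4).tolist())
Q=cast(s,g([(428,25),(279,137),(518,80),(375,203),(180,243),(303,275),(47,490),(187,538)]),.124);print("scene stops",np.round(Q,3).tolist())
E
```

```text
W [0.5017 0.1818 0.122 ] len 0.2125646293135561 wid 0.12016408043672504 yaw from y -10.539220615237625 from x 168.32689537477543
[[0.58, 0.274, 0.122], [0.541, 0.065, 0.122], [0.463, 0.299, 0.122], [0.423, 0.089, 0.122]]
F [ 0.511  -0.1813  0.122 ] len 0.2658684078497182 wid 0.1205432256800864 yaw from y 13.49716459545364 from x -165.81844741006174
[[0.539, -0.037, 0.122], [0.6, -0.296, 0.122], [0.421, -0.067, 0.122], [0.484, -0.325, 0.122]]
bar [0.5139 0.2512 0.124 ] 0.14313900695942455
bar [0.5018 0.1782 0.124 ] 0.1442452016530598
bar [0.4887 0.1103 0.124 ] 0.1452667583904366
bar [ 0.5077 -0.1676  0.124 ] 0.14501541009423435
tabs [[0.5121, 0.2509, 0.164], [0.4986, 0.1786, 0.164], [0.4859, 0.111, 0.164], [0.505, -0.1643, 0.164]]
scene tabs A(left),B,fol [[0.5128, 0.2508, 0.164], [0.4863, 0.1093, 0.164], [0.5085, -0.1666, 0.164]]
scene stops [[0.464, 0.293, 0.124], [0.424, 0.082, 0.124], [0.581, 0.272, 0.124], [0.547, 0.062, 0.124], [0.424, -0.072, 0.124], [0.538, -0.042, 0.124], [0.488, -0.327, 0.124], [0.607, -0.3, 0.124]]
```

```bash
cat >> h.py <<'E'
def rot(deg):
    a=np.radians(deg);x=np.array([np.cos(a),np.sin(a),0]);z=np.array([0,0,-1.])
    return Ro.from_matrix(np.c_[x,np.cross(z,x),z]).as_rotvec()
WC=np.array([.502,.181]);WY=-11.1; FC=np.array([.5115,-.182]);FY=13.8
def snap(bot,name):
    c=bot.read_camera("wrist");cv2.imwrite(f"pics/{name}.png",c["pixels"]);np.savez(name+".npz",**c);return c
E
python3 - <<'E'
from workcell import bot
from h import *
fol=[.507,-.166]
for n,p,a in(("fol",fol,FY-90),("fol+",fol,FY+90),("F",FC,FY),("F",FC,FY+180),("W",WC,WY),("W",WC,WY+180),("W",WC,WY-90)):
    q=bot.inverse_kinematics([*p,.20],rot(a));print(n,a,None if q is None else np.round(q,2))
bot.goto([*fol,.29],rot(FY-90)); c=snap(bot,"w1")
print(bot.current_clock(),bot.current_ee_pos(),np.round(-c["R"].T@c["t"],3),np.round(c["R"],2).tolist(),c["fx"])
print(bot.current_contact_force())
E
```

```text
fol -76.2 [-0.54  0.06  1.73 -0.    1.35  0.79]
fol+ 103.8 [-0.54  0.06  1.73 -0.    1.35 -2.35]
F 13.8 [-0.56  0.09  1.7  -0.    1.35 -0.81]
F 193.8 [-0.56  0.09  1.7  -0.    1.35  2.34]
W -11.1 [ 0.12  0.06  1.73 -0.    1.35  0.31]
W 168.9 [ 0.12  0.06  1.73 -0.    1.35 -2.83]
W -101.1 [ 0.12  0.06  1.73 -0.    1.35  1.88]
1.85 [ 0.50666342 -0.16685448  0.28968728] [ 0.578 -0.149  0.459] [[0.24, -0.97, 0.0], [-0.94, -0.23, 0.26], [-0.25, -0.06, -0.97]] 314.5773713190225
[ 0.4655888  -0.15354592 -0.61043759]
```

View pics/w1.png

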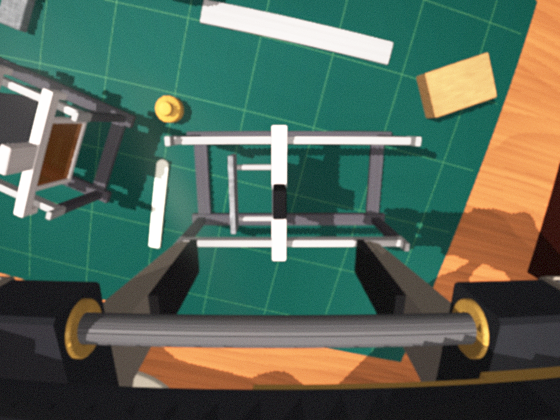

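```bash
cat >> h.py <<'E'
def rail(c,rows,cols,z=.11):
    hsv=cv2.cvtColor(c["pixels"],cv2.COLOR_BGR2HSV);m=(hsv[...,1]<60)&(hsv[...,2]>130)
    pts=[]
    for u in cols:
        r=np.flatnonzero(m[rows[0]:rows[1],u])
        if 2<=len(r)<=9: pts.append((u,rows[0]+r.mean()))
    P=cast(c,pts,z)[:,:2]; k=cv2.fitLine(P.astype(np.float32),cv2.DIST_HUBER,0,.001,.001).ravel()
    return len(pts),k[2:],np.degrees(np.arctan2(k[1],k[0]))
E
python3 - <<'E'
from h import *
c=dict(np.load("w1.npz"))
cols=list(range(195,262))+list(range(298,385))
A=rail(c,(130,152),cols);B=rail(c,(234,252),cols);print(A,B)
ang=(A[2]+B[2])/2; ang=ang if ang>0 else ang+180
n=np.array([np.sin(np.radians(ang)),-np.cos(np.radians(ang))]) #stand x
print("yaw",ang-90,"width",(A[1]-B[1])@n)
S=cast(c,[(168,140),(417,141),(188,242),(405,244)],.122);print("stops",np.round(S,4).tolist(),S.mean(0))
hsv=cv2.cvtColor(c["pixels"],cv2.COLOR_BGR2HSV);m=(c["pixels"].max(2)<60).astype(np.uint8);m[:170]=0;m[225:]=0;m[:,:265]=0;m[:,295:]=0
x,y,w,h=cv2.boundingRect(m);print("black",x,y,w,h,cast(c,[(x+w/2,y),(x+w/2,y+h)],.164))
mid=(A[1]+B[1])/2; y=np.array([-n[1],n[0]]);C=S.mean(0)[:2]
print("centre", n*(n@mid)+y*(y@C), "top-cam centre in this frame x:",n@FC-n@mid)
E
```

```text
(5, array([ 0.5554943 , -0.11194994], dtype=float32), np.float32(-76.13651)) (137, array([ 0.44673175, -0.17021589], dtype=float32), np.float32(-76.21708))
yaw 13.823204 width 0.11953382
stops [[0.5388, -0.0407, 0.122], [0.6012, -0.2979, 0.122], [0.4306, -0.081, 0.122], [0.4876, -0.3246, 0.122]] [ 0.51452962 -0.18605921  0.122     ]
black 274 170 21 48 [[ 0.5419056  -0.16597893  0.164     ]
 [ 0.49635616 -0.17745154  0.164     ]]
centre [ 0.51231373 -0.18660442] top-cam centre in this frame x: 0.00030993214249608325
```

```bash
sed -i 's/FC=.*/FC=np.array([.512,-.183]);FY=13.82/' h.py; cat >> h.py <<'E'
def ax(deg):
    a=np.radians(deg);return np.array([np.cos(a),np.sin(a)]),np.array([-np.sin(a),np.cos(a)])
FX,FYv=ax(FY);WX,WYv=ax(WY)
def F(x,y,z): return [*(FC+FX*x+FYv*y),z]
def W(x,y,z): return [*(WC+WX*x+WYv*y),z]
def toF(p): d=np.array(p[:2])-FC; return np.array([d@FX,d@FYv])
def toW(p): d=np.array(p[:2])-WC; return np.array([d@WX,d@WYv])
E
python3 - <<'E'
from workcell import bot
from h import *
bot.line_to(F(0,.014,.130),rot(FY-90),max_speed=.15)
bot.set_gripper(0.0,20); print("opening",bot.current_opening(),toF(bot.current_ee_pos()),bot.current_contact_force())
bot.line_to(F(0,-.110,.130),max_speed=.08)
for y in np.arange(-.112,-.1235,-.0015):
    bot.line_to(F(0,y,.130),max_speed=.05); f=np.array(bot.current_contact_force())[:2]@FYv
    print(round(y,4),toF(bot.current_ee_pos()).round(4),round(f,1))
    if f>14: break
bot.set_gripper(0.55); print(toF(bot.current_ee_pos()),bot.current_contact_force(),bot.current_clock())
bot.line_to(F(0,-.115,.26)); c=snap(bot,"w2"); print(bot.current_clock())
E
```

```text
opening 0.1517531106918545 [-5.38981423e-06  1.42362587e-02] [0.06483359 1.25840667 0.3660459 ]
-0.112 [-1.000e-04 -1.113e-01] 4.6
-0.1135 [-1.000e-04 -1.127e-01] 5.4
-0.115 [-1.000e-04 -1.142e-01] 4.7
-0.1165 [-1.000e-04 -1.154e-01] 6.2
-0.118 [-1.000e-04 -1.154e-01] 11.7
-0.1195 [-1.000e-04 -1.154e-01] 17.0
[-4.27047017e-05 -1.19612885e-01] [ 0.81882229 -0.21702894 -0.23220414] 8.1167
9.1833
```

```bash
python3 - <<'E'
from workcell import bot
from h import *
p=[.486,.110]; print(toW(p),toW([.5125,.251]))
bot.goto(F(0,-.08,.29),rot(FY-60)); bot.goto([*p,.29],rot(WY)); bot.set_gripper(0.65,12)
c=snap(bot,"w3"); print(bot.current_clock(),bot.current_ee_pos())
for z,X in((.164,W(0,-.070,.164)),(.11,W(.06,-.035,.11)),(.11,W(-.06,-.035,.11)),(.11,W(.06,-.1,.11)),(.11,W(-.06,-.1,.11))): print(proj(c,X))
E
```

```text
[-0.00203162 -0.07275213] [-0.00317296  0.07071197]
11.5083 [0.48613097 0.10967365 0.2899711 ]
[[277.47804673 201.82856263]]
[[331.56185906 159.91995441]]
[[223.14047716 159.94983361]]
[[329.16006082 216.43775323]]
[[225.50500528 216.46597853]]
```

View pics/w3.png

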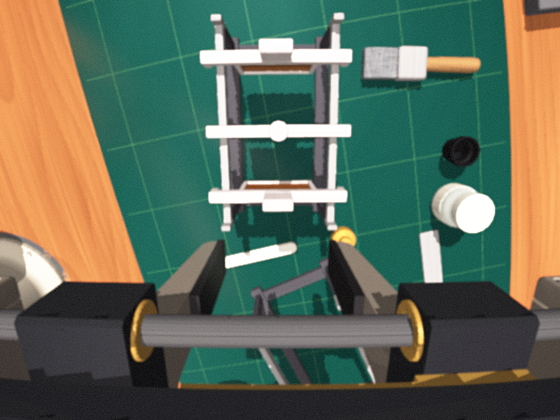

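Measured and predicted agree: the near tab top is at (278,202) against a predicted (277.5,201.8), and the rails match within 1 px. I'll pick the near plate and hang it at y = 95.

```bash
cat >> h.py <<'E'
def carry(bot,wy,fy,wx=0.0):
    R=rot(WY)
    if np.linalg.norm(toW(bot.current_ee_pos())-[wx,wy])>.02: bot.goto(W(wx,wy,.26),R)
    bot.set_gripper(.65,12)
    bot.line_to(W(wx,wy,.18),R,max_speed=.2); bot.line_to(W(wx,wy,.130),max_speed=.1)
    bot.set_gripper(0.0,12); o=bot.current_opening(); f0=np.array(bot.current_contact_force())
    print("grip",o,f0)
    assert .28<o<.40
    bot.line_to(W(wx,wy,.140),max_speed=.05); bot.line_to(W(wx,wy,.285),max_speed=.15)
    print("lift",bot.current_opening(),bot.current_contact_force())
    bot.line_to(F(0,fy,.285),rot(FY),max_speed=.2); bot.hold(.2)
    f1=bot.current_contact_force()[2]; print("over",bot.current_opening(),f1,bot.current_clock())
    bot.line_to(F(0,fy,.150),max_speed=.12); snap(bot,f"pre{int(fy*1000)}")
    print("xy f",np.round(bot.current_contact_force(),2),toF(bot.current_ee_pos()))
    bot.line_to(F(0,fy,.1325),max_speed=.06)
    for z in np.arange(.1318,.1285,-.0005):
        bot.line_to(F(0,fy,z),max_speed=.03); f=np.array(bot.current_contact_force())
        print(round(z,4),f.round(2))
        if f[2]>f1+.8: break
E
python3 - <<'E'
from workcell import bot
from h import *
carry(bot,-.070,.095)
print(bot.current_clock(),bot.current_ee_pos()); snap(bot,"d1")
E
```

```text
grip 0.32695816515929255 [-7.20424570e-01 -2.93524249e-04  2.42084385e+00]
lift 0.3272257168361289 [ 0.26763231 -0.46425374 -2.36527527]
over 0.3280126803520188 -1.7499786336965668 16.4583
xy f [-0.32 -0.02 -2.6 ] [0.00058946 0.09455134]
0.1318 [ 0.44 -0.3  -2.26]
0.1313 [-0.54 -0.52 -1.33]
0.1308 [-0.02 -0.28 -2.14]
0.1303 [ 0.61  0.06 -1.55]
0.1298 [-2.86  0.33  3.41]
19.475 [ 0.48935077 -0.09079708  0.13026949]
```

View pics/d1.png

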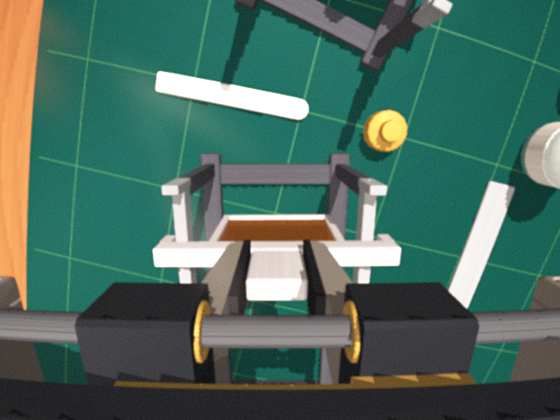

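The bar spans columns 154–399, with the rails at about 184 and 368. The overhang is equal on both sides and the bar is square, so I'll release it and fetch the second plate.

```bash
python3 - <<'E'
from workcell import bot
from h import *
bot.line_to(F(0,.095,.1301),max_speed=.03)
print(np.round(bot.current_contact_force(),2))
bot.set_gripper(.65); bot.line_to(F(0,.095,.26),max_speed=.2); snap(bot,"d1b")
carry(bot,.070,.025,-.001)
print(bot.current_clock(),bot.current_ee_pos()); snap(bot,"d2")
a=cv2.imread("pics/d1b.png");b=cv2.imread("pics/d2.png")
cv2.imwrite("pics/d12.png",np.hstack([a[:300,100:480],b[:300,100:480]]))
E
```

```text
[-2.03  0.12  2.29]
grip 0.3235514286780731 [-0.51928312  0.00504232  1.75945712]
lift 0.3257000904094223 [-0.13853761  1.00498743 -2.06326601]
over 0.3246112755208359 -1.41673585234006 28.3417
xy f [-1.05  0.   -2.15] [0.00053429 0.02449533]
0.1318 [-0.1  -0.   -1.66]
0.1313 [-0.24 -1.39 -1.39]
0.1308 [ 0.4  -0.07 -2.24]
0.1303 [-0.37  0.22 -1.86]
0.1298 [-1.4   1.38  3.1 ]
31.3583 [ 0.50612792 -0.15878703  0.13028018]
```

View pics/d12.png

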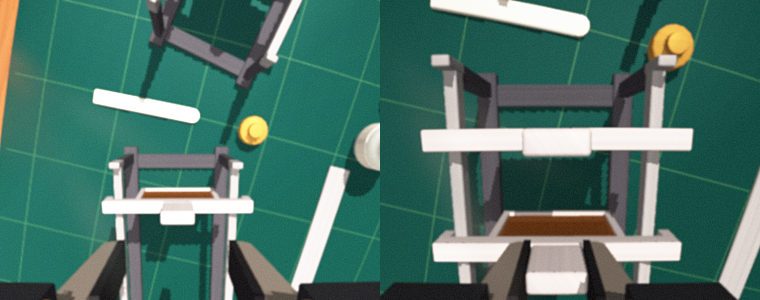

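```bash
python3 - <<'E'
from workcell import bot
from h import *
bot.line_to(F(0,.025,.1301),max_speed=.03)
bot.set_gripper(.65); bot.line_to(F(0,.025,.20),max_speed=.2)
bot.goto(F(0,.025,.26),rot(FY-90)); bot.hold(.3); c=snap(bot,"w4"); print(bot.current_clock(),toF(bot.current_ee_pos()))
g=cv2.cvtColor(c["pixels"],cv2.COLOR_BGR2HSV); m=np.where((g[...,1]<60)&(g[...,2]>140),255,0).astype(np.uint8)
ys=np.arange(-.14,.13,.0005)
for x in(.072,.05,.03,-.03,-.05):
    u=proj(c,[F(x,y,.124) for y in ys]).astype(np.float32)
    v=cv2.remap(m,u[:,:1],u[:,1:],cv2.INTER_LINEAR).ravel()>127
    e=np.flatnonzero(np.diff(v.astype(int)))
    print(x,np.round(ys[e]*1000+.25,1))
E
```

```text
34.5083 [-1.98990827e-05  2.49872668e-02]
0.072 [-124.2  -97.2   18.3   31.8   83.8   98.3]
0.05 [-123.8 -102.2   18.3   31.8   75.3   76.3   78.3   82.3   83.8   98.3]
0.03 [-123.8  -59.2   18.3   30.8   73.8   76.8   83.8   98.3]
-0.03 [-122.8 -106.7   17.8   31.3   81.8   97.8]
-0.05 [-123.8 -106.7  -28.2   10.3   17.8   72.8  110.8  123.8]
```

View pics/w4.png

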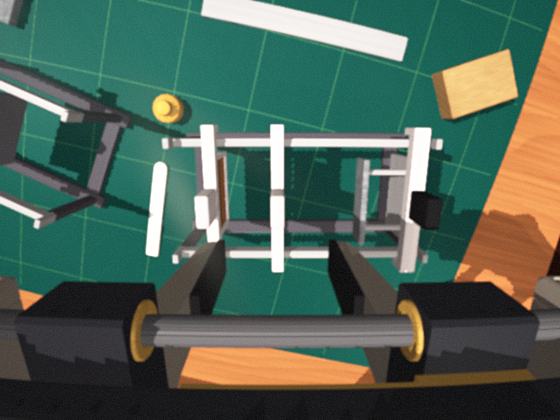

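Both plates hang square. The nearer bar is centred at y ≈ 24.9 mm, so the pad should make contact at tab y ≈ -36. I'll grip the follower and slide it up, tracking pad compression in the wrist camera: the camera rides with the follower, so the pad only shifts in the picture when it is pressed.

```bash
cat > push.py <<'E'
from workcell import bot
from h import *
def padshift(c,T,box):
    x,y,w,h=box; s=c["pixels"][y-4:y+h+4,x-4:x+w+25]
    r=cv2.matchTemplate(s,T,cv2.TM_CCOEFF_NORMED); _,v,_,l=cv2.minMaxLoc(r)
    k=r[l[1]]; i=l[0]; d=0
    if 0<i<len(k)-1: d=.5*(k[i-1]-k[i+1])/(k[i-1]-2*k[i]+k[i+1])
    return round(i+d-4,2),round(float(v),3)
E
python3 - <<'E'
from push import *
R=rot(FY-90)
bot.goto(F(0,-.115,.20),R); bot.set_gripper(.55,20); bot.line_to(F(0,-.115,.130),R,max_speed=.1)
bot.set_gripper(0,20); print(bot.current_opening(),toF(bot.current_ee_pos()))
bot.line_to(F(0,-.045,.130),max_speed=.06); c=snap(bot,"p0"); t0=toF(bot.current_ee_pos())
print(t0,bot.current_clock())
P=proj(c,[F(x,t0[1]+y,.122) for x in(.044,.005) for y in(.055,.040)]);print(P)
P2=proj(c,[F(x,t0[1]+y,.122) for x in(.044,.005) for y in(.055,.050)]);print("px/mm",(P2[1]-P2[0])/5)
a=c["pixels"][60:320,60:320]; cv2.imwrite("pics/p0c.png",cv2.resize(a,None,fx=2.2,fy=2.2))
E
```

```text
0.1493651261674837 [ 2.74650501e-05 -1.15229049e-01]
[ 8.26159858e-05 -4.58334264e-02] 38.3667
[[180.59265049 180.39047248]
 [206.51252413 180.29596925]
 [185.5776063  244.2253213 ]
 [210.16417665 244.30814633]]
px/mm [ 1.72268781 -0.00696855]
```

View pics/p0c.png

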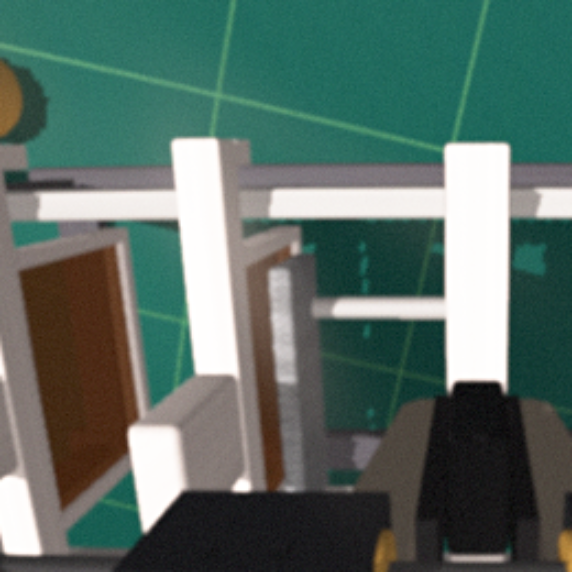

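```bash
python3 - <<'E'
from push import *
c=dict(np.load("p0.npz")); box=(183,182,26,80); x,y,w,h=box; T=c["pixels"][y:y+h,x:x+w].copy()
for yy in [-.041,-.038,-.0365]+list(np.arange(-.0355,-.0265,.001)):
    bot.line_to(F(0,yy,.130),max_speed=.03); c=bot.read_camera("wrist"); s=padshift(c,T,box)
    print(round(yy,4),toF(bot.current_ee_pos()).round(4)[1],s)
    if s[0]>8: break
bot.hold(.2); c=snap(bot,"p1"); print(toF(bot.current_ee_pos()),padshift(c,T,box),bot.current_clock())
E
```

```text
-0.041 -0.0415 (np.float32(0.27), 0.973)
-0.038 -0.0383 (np.float32(-0.34), 0.716)
-0.0365 -0.0369 (-4, 0.67)
-0.0355 -0.036 (-4, 0.689)
-0.0345 -0.035 (-4, 0.695)
-0.0335 -0.0341 (-4, 0.715)
-0.0325 -0.0331 (-4, 0.762)
-0.0315 -0.0321 (-4, 0.789)
-0.0305 -0.0311 (np.float32(-2.27), 0.791)
-0.0295 -0.0302 (np.float32(-0.62), 0.789)
-0.0285 -0.0292 (np.float32(1.07), 0.786)
-0.0275 -0.0282 (np.float32(2.72), 0.788)
[ 0.0001139  -0.02823524] (np.float32(2.72), 0.788) 42.25
```

The template match got confused by the changing background. I'll measure the pad's grey-to-green back edge in the saved frames instead.

```bash
python3 - <<'E'
from h import *
for n in("p0","p1"):
    c=dict(np.load(n+".npz"));g=cv2.cvtColor(c["pixels"],cv2.COLOR_BGR2HSV)
    for a,b in((184,194),(210,220),(226,236)):
        s=g[a:b,140:240,1].astype(float).mean(0);v=g[a:b,140:240,2].astype(float).mean(0)
        e=[round(140+i+(90-s[i])/(s[i+1]-s[i]),1) for i in range(99) if (s[i]-90)*(s[i+1]-90)<0]
        print(n,a,"sat90 edges",e,"V:",v[10:90:4].astype(int).tolist())
E
```

```text
p0 184 sat90 edges [np.float64(142.8), np.float64(204.0)] V: [255, 255, 254, 255, 155, 157, 115, 113, 164, 193, 178, 89, 83, 78, 61, 60, 57, 55, 57, 84]
p0 210 sat90 edges [np.float64(145.8), np.float64(175.5), np.float64(181.5), np.float64(206.6)] V: [255, 255, 254, 254, 246, 141, 122, 99, 101, 204, 196, 111, 89, 85, 70, 64, 62, 59, 58, 73]
p0 226 sat90 edges [np.float64(146.5), np.float64(176.3), np.float64(183.7), np.float64(208.0)] V: [199, 194, 192, 184, 202, 136, 136, 82, 86, 161, 174, 137, 88, 87, 74, 67, 63, 63, 60, 60]
p1 184 sat90 edges [np.float64(141.3), np.float64(161.7), np.float64(219.5)] V: [111, 112, 116, 128, 124, 126, 202, 253, 253, 252, 252, 232, 186, 175, 129, 72, 68, 127, 51, 52]
p1 210 sat90 edges [np.float64(144.2), np.float64(174.4), np.float64(220.9)] V: [106, 105, 116, 106, 110, 112, 113, 255, 252, 253, 250, 252, 151, 186, 177, 74, 70, 164, 54, 54]
p1 226 sat90 edges [np.float64(146.1), np.float64(174.6), np.float64(221.9)] V: [102, 102, 120, 102, 104, 105, 118, 181, 191, 191, 185, 185, 158, 140, 139, 84, 77, 132, 60, 55]
```

The pad's back edge moved 14–15.5 px, about 8.4 mm. The position-based figure is 7.9 mm, so the pad is pressed roughly 8 of 18 mm (0.8 N). That counts as light and is well short of the end. Releasing now, then a check from above.

```bash
python3 - <<'E'
from workcell import bot
from h import *
bot.line_to(F(0,-.0281,.130),max_speed=.03); bot.set_gripper(.5)
print(toF(bot.current_ee_pos()))
bot.line_to(F(0,-.028,.20),max_speed=.12)
R=rot(FY-90); bot.goto(F(0,.0,.30),R); bot.hold(.2); c=snap(bot,"w5"); print(bot.current_clock())
g=cv2.cvtColor(c["pixels"],cv2.COLOR_BGR2HSV); m=np.where((g[...,1]<60)&(g[...,2]>140),255,0).astype(np.uint8)
ys=np.arange(-.14,.13,.0005)
for x in(.072,.05,.03,-.03,-.05):
    u=proj(c,[F(x,y,.124) for y in ys]).astype(np.float32)
    v=cv2.remap(m,u[:,:1],u[:,1:],cv2.INTER_LINEAR).ravel()>127
    print(x,np.round(ys[np.flatnonzero(np.diff(v.astype(int)))]*1000+.25,1))
t=bot.read_camera("top")["pixels"]
a=cv2.resize(c["pixels"][90:290,130:460],None,fx=2.2,fy=2.2,interpolation=cv2.INTER_CUBIC)
cv2.imwrite("pics/fin.png",a)
cv2.imwrite("pics/top1.png",t)
o=cv2.imread("pics/top0.png"); d=(cv2.absdiff(o,t).max(2)>60).astype(np.uint8); d=cv2.morphologyEx(d,cv2.MORPH_OPEN,np.ones((2,2)))
for i,s in enumerate(cv2.connectedComponentsWithStats(d)[2][1:]):
    if s[4]>15: print("changed",s)
E
```

```text
[-5.68689441e-06 -2.80073737e-02]
44.6167
0.072 [-37.2 -18.2  17.8  31.8  83.8  97.8]
0.05 [-36.7 -19.7  18.3  32.3  73.3  76.3  82.8  98.3]
0.03 [-37.2  31.3  69.8  73.3  83.3  98.8 128.8]
-0.03 [-36.7 -18.2  -8.2  -4.7  13.3  31.8  77.3  98.3]
-0.05 [-91.2 -44.7 -37.2   7.3  18.3  38.8  82.3  98.8]
changed [ 326  134  143  175 7720]
changed [229 186   7   6  34]
changed [365 193  12  17 124]
changed [221 194  14  39 314]
changed [384 194   9   3  25]
changed [279 197   6   5  28]
changed [339 197   7   7  41]
changed [391 196  14  12  85]
changed [359 198  54  40 951]
changed [270 205  13  38 252]
changed [340 206  36  38 589]
changed [308 228   6   8  35]
changed [219 235   5   5  21]
changed [269 245   5   5  21]
changed [ 269  285  161  135 8195]
changed [ 420  299  140   97 7436]
changed [381 314  61  21 808]
changed [482 317   7   8  30]
changed [ 174  327  108   93 6635]
changed [308 335   7   4  20]
changed [320 349  20   3  44]
changed [292 394  34  26 565]
changed [288 404   3  10  20]
```

View pics/fin.png

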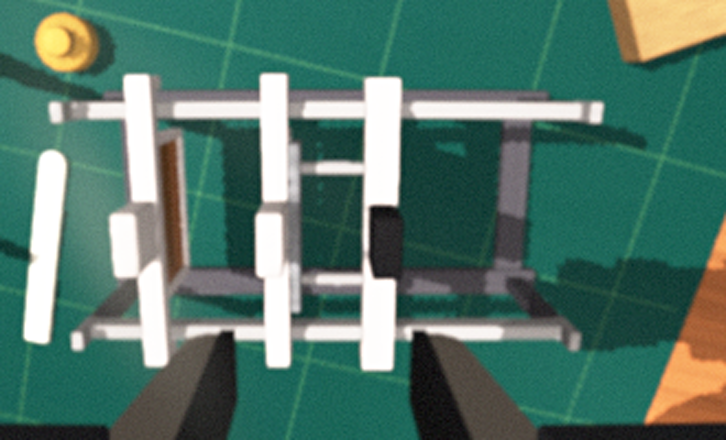

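The final view shows both bars square across the rails and the pad against the nearer bar, which still sits at 18–32 mm. The gripper is clear, so I'm handing in.

```bash
python3 - <<'E'
from workcell import bot
bot.job_done(); print(bot.current_clock())
E
```

```text
the job is handed in; nothing more can be done
the job is handed in; nothing more can be done
```

I drew the follower right back to its stop and carried both glass plates across. They hang on the longer stand at about y = 92–95 and 25 mm. I then slid the follower up until the pad was pressed in, let go and handed the job in. The last clock reading was about 44.6 s.

- **Plates:** The final picture shows both bars square across the rails. The nearer plate did not move when the pad pressed on it; its bar still reads about 18–32 mm. I gripped both tabs at 12 N.
- **Setting down:** Each plate was lowered in 0.5 mm steps. The last step met the rail with an upward force of about 3 N, a change of about 5 N, so both plates were pressed briefly and lightly as they landed.
- **Pad:** It is pressed in about 8 of its 18 mm: 7.9 mm from the follower's position, about 8.4 mm from how far the pad's edge shifted in the camera. I had aimed for 5 mm. The first tracking method (template matching) failed, so the follower went further than planned; I left it there because the pad is still well short of the end.
- **Divider and bystanders:** I did not touch any of them. A before-and-after comparison from the top camera flagged the plates' old places, the longer stand and the arm. It also showed a few tiny spots, including one at the end of the bone folder, which I took for shadow and did not check further.

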